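Light the breakfast toppings and present the green jar

TASK

First swivel and tilt the little display lamp so that it points straight at the front place of the toppings carousel (the jar position next to the black pointer), and let go of it. Then turn the carousel until the jar with the green lid stands squarely at that front place, and finish while still holding the carousel there, motionless, in the gripper: do not let go at the end. Leave the wooden bowl, the white card stand and the tongs tray where they are, and do not upset the lamp's aim again.

Things in the scene. Friction and masses are not known exactly. Their poses are not given: they have to be found in the camera images.
- carousel_base: Fixed foot of the toppings carousel: black disc, 200 mm across, 14 mm high, with a black pointer tongue lying on the counter that sticks out from under the board (tip 183 mm from the centre). Origin: centre of the underside, on the counter and on the turning axis; z up; its x axis runs along the pointer, which marks the front.
- carousel: Turning part: wooden board 250 mm across with four white lidded jars fixed on it, quarter turns apart, centres 82 mm from the axis. One jar has a green lid, knob and band; the others pale wooden lids, terracotta bands. Turns endlessly either way about carousel_base's z, friction 0.06 N m, stays where left. Origin on the axis, 18 mm above the counter; x axis points to the green jar.
- green_knob (a point): Grip point on the green jar's knob (upright, round, 22 mm across, 32 mm high): on the jar's centre line, 23 mm above the lid top, 137 mm above the counter. All jars: 68 mm across, foot at 34 mm above the counter, lid 72 mm across with its top at 114 mm, knob top at 146 mm.
- front_place (a point): Fixed point at the front place: on the side of the pointer, 82 mm from the carousel's axis, 69 mm above the counter (mid-height of a jar standing there). The lamp must point at it and the green jar must stand there.
- lamp_head: Lamp head: white cylinder 54 mm across, 110 mm long (60 at the lens), in a fork on a post with a fixed round foot. Origin where swivel and tilt axes cross, on the centre line, 192 mm above the counter. x: the way it points (yellow lens, at 66 mm); y: tilt axis, level; z: through the fin. Swivels about the vertical, 2.4 rad either side of world +x, and tilts, nose 0.6 up to 0.9 rad down.
- lamp_grip (a point): Grip point in the black fin on top of the lamp head, 55 mm from the lamp_head origin along its z. The fin is 10 mm thick (along the head's y), 30 mm long (along x) and rises to 74 mm above the origin. Swivel friction 0.10 N m, tilt friction 0.15 N m; both joints stay where left.
- bowl: Bystander: dark wooden bowl, 144 mm across, 65 mm high; origin centre of its underside.
- card: Bystander: white block with an upright blank card, 120 mm wide, 96 mm high; origin centre of its underside.
- tray: Bystander: dark steel tray 130 by 200 mm, 25 mm high, with tongs in it; origin centre of its underside.

How it is judged:
By the outcome, as a careful person would: the job done as asked, in the order asked, and still so for the second after the job is handed in, while the arm keeps its last pose, push and grip.
It also fails if it takes over 64 s, if anything falls off the work surface, if the arm or the gripper's body presses on something with over 40 N, if the wrist force passes 120 N, or if a joint passes its speed limit or range.

ROBOT

A 7-joint arm with a two-finger parallel gripper is mounted at the origin on the work surface. World frame = base frame: x ahead of the robot, y to its left, z up, the work surface at z = 0. Lengths are in m, angles in rad, forces in N, time in s.
With the tool pointing down it reaches from about 0.4 to 0.925 m from the base axis. Payload 4.1 kg.
Tool frame: the origin (TCP) lies midway between the tips of the shut fingers; the grasp point (between the pads) lies 19 mm behind it; z points along the fingers, y is the line along which they close (so a half turn about z gives the same grasp; the last joint's range is limited). The gripper opens to 85 mm and grips with 20 to 120 N. Pads are 22 mm wide; open, the fingers measure 114 mm over their backs; the gripper's body (76 mm by 85 mm) begins 54 mm behind the grasp point. The pads swing forward as they close: fully open they stand 13 mm farther back than shut.
Start: joints at [1.031, 0.398, 0.045, 1.537, -0.019, 1.207, -0.051], TCP at [0.277, -0.588, 0.231] pointing down, gripper open.
Joint ranges: [-2.82, 2.82], [-0.49, 2.23], [-1.37, 1.46], [0, 2.46], [-1.36, 4.5], [0.23, 2], [-2.94, 2.94]. Speed limits (rad/s): [2.57, 2.57, 3.14, 3.14, 3.14, 3.14, 3.14].

INTERFACE

Orientations are given as [roll, pitch, yaw] about the fixed x, y, z axes, in that order (R = Rz(yaw) Ry(pitch) Rx(roll)).
In Python, from workcell import sense, snapshot, camera_model, job_done gives the robot as it stands. The module is installed in compiled form; this text tells all that it offers.
- The arm moves only by the shell command python3 -m pendant 'ROWS' [OPENING]. ROWS is JSON, a list of rows, each an object of numbers: "x", "y", "z": the shift along the tool's x, y, z in m; "ax", "ay", "az": the turn, a rotation vector about the tool's x, y, z in degrees. In form: [{"x": .., "y": .., "z": .., "ax": .., "ay": .., "az": ..}, ...]. A call has 1 to 10 rows; each row is the pose to reach, as a shift and turn from the pose commanded when the call began, along the tool's axes at that moment; what a row does not reach only later rows make up. A row lasts 1/8 s, in which the tool goes at most 62.5 mm and 10.7 degrees, less where a joint would pass 70% of its speed; a pose out of reach is approached as far as the arm can. A call with a gripper value outside its range is refused whole. OPENING is the opening, from 0 (shut) to 1 (fully open), set as the call begins (- or left out, the last holds). The fingers move at their own pace and stop on an object; the grip force is fixed at half the most. Time passes only in rows, so rows that repeat a pose let the fingers close. It gives the time, the measured TCP pose, the force, the opening and the grip force at its end, in the units of the state.
- sense(): the state, without advancing time (a new reading comes with each control period).
- snapshot(name): name is "scene" or "top" or "wrist"; returns (picture, depth): 420x560x3 uint8, red, green, blue; 420x560 float32, m along the optical axis (not along the pixel's ray), 0 where there is no reading.
- camera_model(name): a dict with "fx", "fy", "cx", "cy" (pixels), "world_from_camera" (4x4, takes a point from camera to world coordinates); the wrist camera has in their place "T_tool_cam" (4x4, takes a point from camera to tool coordinates, whose origin is the TCP and whose axes are the flange's). Camera axes: x right, y up, looking along -z (the intrinsics and any distortion apply to the point x, -y, -z); pixel columns grow to the right and rows downward; lengths in m; the calibration is good to about 2 mm. The wrist camera is an equidistant fisheye: a pixel r from the principal point sees the ray r / f radians off the axis. A picture is of the moment at which its call begins: read the wrist's pose just before it. camera_model takes no time and is no camera call.
- job_done(): hands the job in; it is judged then, once.
The state is a dict: "time": time; "joint_pos": joint angles; "qd": joint speeds; "joint_efforts": joint torques, N m; "tool_pos": TCP position; "eef_rot": TCP orientation; "wrist_force": force on the tool from outside, world axes, zero at the start; "moment": the same for the moment, N m; "gripper_width": finger opening in m; "grasp_force": force on a finger pad.
Only numpy, scipy, OpenCV 4.12 (cv2) and the standard library are available. Lean on these libraries where they do the work, as an engineer would, in place of code of your own. Each camera call takes 0.05 s, during which the arm holds its last target. There are 200 camera calls.

## Working session

There is one attempt and no reset: what is moved stays moved. The work goes in short steps, Python scripts to look and compute and a shell command to move; the robot and the scene stay as the last step left them, time stands still between calls to the robot, and variables do not carry over. Pictures are saved under pics/ and viewed, at most 10 in all, crops included, and the job is handed in when it is done.

```bash
mkdir -p pics; python3 - <<'E'
from workcell import *
import cv2,numpy as np
s=sense();print(s['time'],s['tool_pos'],s['eef_rot'],s['gripper_width'])
for n in("scene","top"):
    p,d=snapshot(n);cv2.imwrite(f"pics/{n}0.png",p[...,::-1]);np.savez(f"{n}0.npz",p=p,d=d)
    m=camera_model(n);print(n,{k:(np.round(v,4).tolist()) for k,v in m.items()})
print(np.round(camera_model("wrist")["T_tool_cam"],3).tolist())
E
```

```text
0.0 [ 0.27706237 -0.58727189  0.23025193] [-3.13960640e+00  1.34040094e-04  4.40887232e-01] 0.08554044719006162
scene {'fx': 451.8005, 'fy': 451.8005, 'cx': 281.5173, 'cy': 201.0264, 'world_from_camera': [[0.1096, -0.8191, 0.5631, 1.1496], [0.9938, 0.1002, -0.0478, -0.0736], [-0.0173, 0.5649, 0.825, 1.1236], [0.0, 0.0, 0.0, 1.0]]}
top {'fx': 380.2325, 'fy': 380.2325, 'cx': 278.2317, 'cy': 208.0671, 'world_from_camera': [[0.0084, 0.9834, -0.1813, 0.297], [-0.9996, 0.0129, 0.0236, -0.0104], [0.0256, 0.181, 0.9832, 1.0678], [0.0, 0.0, 0.0, 1.0]]}
[[-0.0, 0.955, 0.296, 0.077], [1.0, 0.001, -0.001, -0.001], [-0.001, 0.296, -0.955, -0.141], [0.0, 0.0, 0.0, 1.0]]
```

View pics/scene0.png

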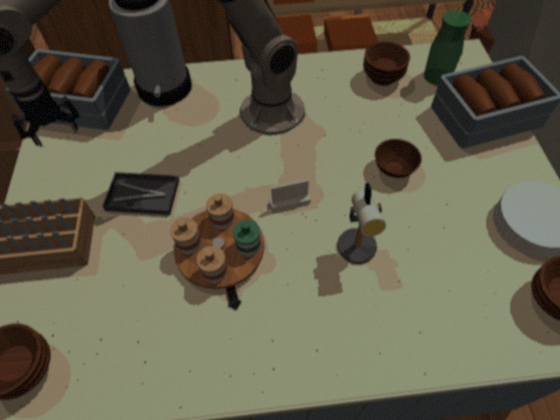

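View pics/top0.png

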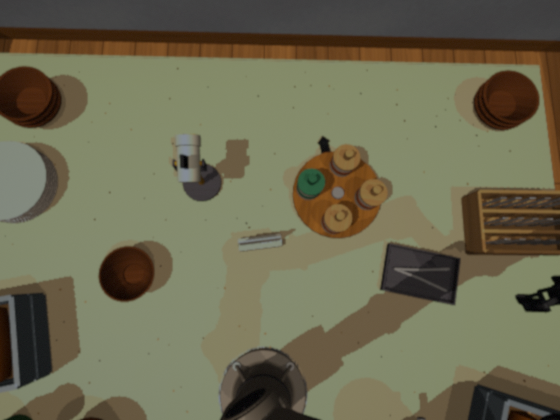

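Scene: carousel at (219,245) with its pointer tip at (235,305), green jar at (246,235), lamp foot at (357,247), lens at (373,228) and fin at (367,192). Top: carousel hub at (338,193), pointer at (325,145), green lid at (312,183), lamp foot at (203,182), head at (188,158). Next I measure these.

```bash
cat > h.py <<'E'
import numpy as np,cv2
from workcell import *
def ray(n,u,v):
    m=camera_model(n);T=np.array(m["world_from_camera"])
    u=np.asarray(u,float);v=np.asarray(v,float)
    c=np.stack([(u-m["cx"])/m["fx"],-(v-m["cy"])/m["fy"],-np.ones_like(u)],-1)
    return T[:3,3],c@T[:3,:3].T
def onz(n,u,v,z):
    o,d=ray(n,u,v);return o+d*((z-o[2])/d[...,2])[...,None]
def pts(n,d):
    v,u=np.mgrid[:420,:560];o,r=ray(n,u,v);return o+r*d[...,None]
def blob(m,n,win):
    u0,u1,v0,v1=win;k=np.zeros_like(m);k[v0:v1,u0:u1]=m[v0:v1,u0:u1];return k
E
python3 - <<'E'
from h import *
W={"top":dict(car=(280,395,125,245),lamp=(160,230,120,210)),"scene":dict(car=(165,275,185,315),lamp=(330,395,175,270))}
for n in W:
    f=np.load(n+"0.npz");p=f["p"];d=f["d"];P=pts(n,d);hsv=cv2.cvtColor(p,cv2.COLOR_RGB2HSV);H,S,V=hsv[...,0],hsv[...,1],hsv[...,2]
    a,b,c,e=W[n]["car"];k=np.zeros(d.shape,bool);k[c:e,a:b]=1
    z=P[...,2]
    print(n,"valid",(d[k]>0).mean())
    bd=k&(z>.024)&(z<.044)
    cs=max(cv2.findContours(bd.astype(np.uint8),0,1)[0],key=cv2.contourArea)
    (cu,cv_),r=cv2.minEnclosingCircle(onz(n,cs[:,0,0],cs[:,0,1],.034)[:,:2].astype(np.float32));print("board",cu,cv_,r)
    lid=k&(z>.106)&(z<.122);g=lid&(H>60)&(H<95)&(S>90)
    (cu,cv_),r=cv2.minEnclosingCircle(P[g][:,:2].astype(np.float32));print("greenlid",g.sum(),cu,cv_,r,P[g].mean(0))
    for name,kk in(("green",g),):
        ys,xs=np.where(kk);print(xs.mean(),ys.mean())
    pt=k&(z<.022)&(V<60)
    q=P[pt];print("dark low",len(q),q.mean(0),q[:,0].max())
    o=q[q[:,0]>q[:,0].max()-.006];print("tip",o.mean(0))
    a,b,c,e=W[n]["lamp"];k=np.zeros(d.shape,bool);k[c:e,a:b]=1
    h=k&(z>.15);q=P[h];print("head",len(q),q.mean(0),q[:,2].max())
    w=h&(V>110)&(S<60);print("white",w.sum(),P[w].mean(0))
    ft=k&(z<.03)&(z>.008);q=P[ft];(cu,cv_),r=cv2.minEnclosingCircle(q[:,:2].astype(np.float32));print("foot",len(q),cu,cv_,r)
    q=P[k&(z>.238)];print("fin",len(q),q.mean(0),q.min(0),q.max(0), P[w].min(0),P[w].max(0))
    ye=h&(S>110)&(H<40)&(V>90);print("lens",ye.sum(),P[ye].mean(0) if ye.sum() else 0)
cv2.imwrite("pics/l.png",np.hstack([cv2.resize(np.load("top0.npz")["p"][115:215,150:235,::-1],None,fx=4.6,fy=4.6,interpolation=2),cv2.resize(np.load("scene0.npz")["p"][170:270,325:400,::-1],None,fx=4.6,fy=4.6,interpolation=2)]))
E
```

```text
top valid 0.9954347826086957
board 0.5296511650085449 -0.1987389475107193 0.12499947845935822
greenlid 447 0.5432370901107788 -0.11752352863550186 0.03504471480846405 [ 0.54194446 -0.11641925  0.11517901]
310.5704697986577 182.16554809843402
dark low 116 [ 0.68036131 -0.16987004  0.00919083] 0.7072213150891744
tip [ 0.70374083 -0.16627405  0.00838503]
head 1292 [0.56355766 0.17444698 0.23198324] 1.0677942886041565
white 711 [0.56867986 0.18082175 0.23609159]
foot 820 0.6326640844345093 0.15937653183937073 0.12785661220550537
fin 124 [0.50614037 0.14645701 0.40242045] [ 0.29704827 -0.01041543  0.23800701] [0.61957352 0.18826731 1.06779429] [ 0.29704827 -0.01041543  0.16092782] [0.62374888 0.21693524 1.06779429]
lens 11 [0.56257065 0.21237296 0.19977575]
scene valid 0.995944055944056
board 0.5336790084838867 -0.19817446172237396 0.12646833062171936
greenlid 332 0.5437741279602051 -0.11699720472097397 0.03459558263421059 [ 0.54931587 -0.11695178  0.11365084]
246.20180722891567 233.210843373494
dark low 419 [ 0.50533345 -0.25683602  0.007195  ] 0.7063159421102005
tip [ 0.70299472 -0.16620639  0.00806954]
head 1238 [0.59581275 0.1733782  0.22840141] 1.1235978848903165
white 366 [0.59225692 0.17740035 0.23965861]
foot 935 0.5633813738822937 0.1834656000137329 0.05599913373589516
fin 121 [0.65738264 0.13716726 0.40587727] [ 0.53114611 -0.073631    0.23829719] [1.14958548 0.188964   1.12359788] [ 0.51453025 -0.073631    0.17595223] [1.14958548 0.21998823 1.12359788]
lens 3 [0.56045193 0.21375374 0.1967893 ]
```

View pics/l.png

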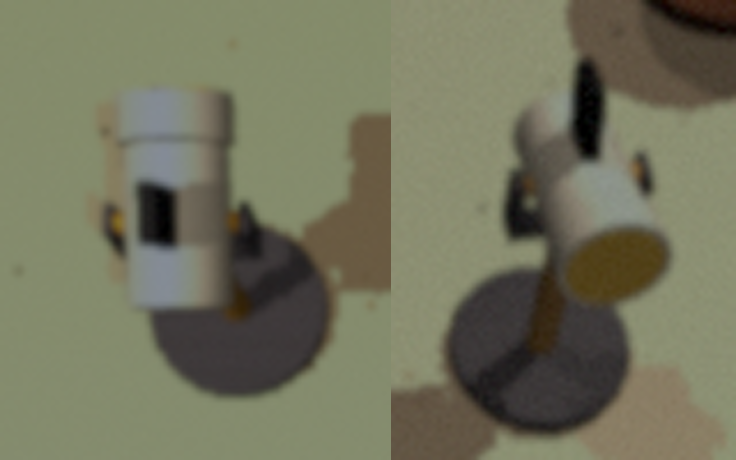

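```bash
python3 - <<'E'
from h import *
W={"top":(165,235,125,215),"scene":(330,395,175,270)}
L={}
for n in W:
    f=np.load(n+"0.npz");p=f["p"];d=f["d"];P=pts(n,d);H,S,V=np.moveaxis(cv2.cvtColor(p,cv2.COLOR_RGB2HSV),2,0).astype(int)
    a,b,c,e=W[n];k=np.zeros(d.shape,bool);k[c:e,a:b]=1;k&=d>0.3
    z=P[...,2]
    # foot by colour: dark, low sat, low z
    ft=k&(z<.035)&(V<90)&(S<60)
    cs=max(cv2.findContours(ft.astype(np.uint8),0,1)[0],key=cv2.contourArea);hull=cv2.convexHull(cs)
    for zz in(.01,.015):
        q=onz(n,hull[:,0,0],hull[:,0,1],zz)[:,:2].astype(np.float32);print(n,"foot",cv2.minEnclosingCircle(q),np.median(z[ft]))
    lens=k&(z>.1)&(S>110)&(H>12)&(H<35)
    lab=cv2.connectedComponentsWithStats(lens.astype(np.uint8));i=1+lab[2][1:,4].argmax();lm=lab[1]==i;L[n]=lab[3][i]
    er=cv2.erode(lm.astype(np.uint8),np.ones((3,3)))>0
    print("lens",lm.sum(),lab[3][i],P[er].mean(0) if er.any() else 0)
    if er.sum()>20:
        q=P[er];u,s,vt=np.linalg.svd(q-q.mean(0));print("normal",vt[2],s)
    fin=k&(z>.222)&(z<.28)&(V<60);fq=P[fin];print("fin",fin.sum(),fq.mean(0),fq.min(0),fq.max(0));t=fq[fq[:,2]>fq[:,2].max()-.012];print("fintop",t.mean(0),t.min(0),t.max(0))
    wh=k&(z>.19)&(S<60)&(V>80);q=P[wh];print("white",wh.sum(),q.mean(0),q.min(0),q.max(0))
    np.save(n+"_w.npy",q)
# cylinder fit with both
from scipy.optimize import least_squares
q=np.vstack([np.load("top_w.npy"),np.load("scene_w.npy")])
def dirv(y,t):return np.array([np.cos(y)*np.cos(t),np.sin(y)*np.cos(t),-np.sin(t)])
def res(x):
    ax=dirv(x[2],x[3]);r=q-np.array([x[0],x[1],.192]);s=r@ax
    return np.linalg.norm(r-s[:,None]*ax,axis=1)-np.where(s>0.035,.030,.027)
s=least_squares(res,[.563,.18,0,0.2],loss="soft_l1",f_scale=.002)
print("cyl",s.x[:2],np.degrees(s.x[2:]),np.sqrt(np.mean(s.fun**2)))
r=q-np.array([*s.x[:2],.192]);print("along",np.percentile(r@dirv(*s.x[2:]),[0,1,99,100]))
# pointer
for n in W:
    f=np.load(n+"0.npz");p=f["p"];d=f["d"];V=p.max(2);P=pts(n,d)
    m=(V<60)&(P[...,2]<.03)&(np.hypot(P[...,0]-.5315,P[...,1]+.1985)>.128)&(np.hypot(P[...,0]-.62,P[...,1]+.18)<.1)
    ys,xs=np.where(m);q=onz(n,xs,ys,.006)[:,:2];w=q-q.mean(0);u,ss,vt=np.linalg.svd(w);print("pointer",len(q),q.mean(0),vt[0],np.degrees(np.arctan2(q.mean(0)[1]+.1985,q.mean(0)[0]-.5315)),q[:,0].max())
E
```

```text
top foot ((0.5649109482765198, 0.18273550271987915), 0.054929737001657486) 0.015595608301003816
top foot ((0.5636447668075562, 0.18182240426540375), 0.05467056483030319) 0.015595608301003816
lens 15 [175.06666667 163.06666667] [0.56262477 0.21263464 0.20137161]
fin 87 [0.54898571 0.17911056 0.25686689] [0.53370439 0.17641052 0.23166075] [0.56496622 0.18542844 0.26982341]
fintop [0.54713156 0.18038313 0.26514109] [0.53370439 0.17682852 0.26050191] [0.55947018 0.18542844 0.26982341]
white 952 [0.5725602  0.17938685 0.21863896] [0.51423672 0.14565179 0.19439252] [0.62530906 0.21972349 0.26298268]
scene foot ((0.5646178722381592, 0.183394193649292), 0.0572759173810482) 0.013085227223514129
scene foot ((0.5672444105148315, 0.18224015831947327), 0.0570191964507103) 0.013085227223514129
lens 244 [373.13934426 227.49590164] [0.62642333 0.18479304 0.20904484]
normal [0.97609853 0.03208198 0.21494747] [0.14923223 0.13412098 0.01716288]
fin 108 [0.55618745 0.1807204  0.24969911] [0.53302156 0.17719191 0.22359202] [0.56999179 0.18666802 0.26742431]
fintop [0.55151301 0.18160123 0.26202761] [0.53302156 0.17719191 0.25576139] [0.56507344 0.18666802 0.26742431]
white 540 [0.57676085 0.17926487 0.21862795] [0.51453025 0.14678377 0.19048198] [0.62891894 0.22033489 0.26084537]
cyl [37.04103942 -5.70505974] [-9.17867856  0.01398536] 0.00751024320053767
along [-36.99943934 -36.99686379 -36.89018116 -36.88442417]
pointer 115 [ 0.68400193 -0.16883282] [-0.98196549 -0.18906025] 11.008619717604168 0.707758043697823
pointer 166 [ 0.68018627 -0.16955208] [0.97655313 0.21527655] 11.01716641773731 0.7055344151419948
```

Nose-up by about 13.5° at yaw about 1°; the target is yaw -82.6°, nose down 18.5°. I'll write a row calculator and go to a hover over the fin.

```bash
cat >> h.py <<'E'
from scipy.spatial.transform import Rotation as Ro
O=np.array([.5645,.1825,.192])
def head(yaw,down): return Ro.from_euler('ZY',[yaw,down],degrees=True).as_matrix()
def lamp_tool(yaw,down,dist): # TCP pose with grasp on fin axis, TCP at dist from origin
    h=head(yaw,down);return np.c_[-h[:,0],h[:,1],-h[:,2]],O+dist*h[:,2]
def down(psi,p): return Ro.from_euler('xyz',[180,0,psi],degrees=True).as_matrix(),np.array(p,float)
def rows(start,targets):
    R0,p0=start
    for R,p in targets:
        t=R0.T@(p-p0)*1000;w=np.degrees(Ro.from_matrix(R0.T@R).as_rotvec());print(np.round(t,1),np.round(w,1),np.round(np.linalg.norm(w),1))
def now():
    s=sense();return Ro.from_euler('xyz',s['eef_rot']).as_matrix(),np.array(s['tool_pos'])
E
python3 - <<'E'
from h import *
A=down(25,[.277,-.587,.37]);B=down(103,[.45,-.2,.37]);C=lamp_tool(1,-13.5,.13)
rows(now(),[A,B]);rows(B,[C])
E
```

```text
[   0.    -0.6 -139.7] [-0.1  0.   0.3] 0.3
[ 321.6 -276.8 -139.2] [ -0.1  -0.1 -77.7] 77.7
[353.2 167.9  51.6] [ -9.2 -11.3 -77.6] 79.0
```

```bash
python3 -m pendant '[{"z":-0.06},{"z":-0.12},{"x":0.03,"y":-0.03,"z":-0.14,"az":-10},{"x":0.07,"y":-0.06,"z":-0.14,"az":-20},{"x":0.11,"y":-0.1,"z":-0.14,"az":-30},{"x":0.15,"y":-0.14,"z":-0.14,"az":-40},{"x":0.2,"y":-0.17,"z":-0.14,"az":-50},{"x":0.24,"y":-0.21,"z":-0.14,"az":-60},{"x":0.28,"y":-0.24,"z":-0.14,"az":-70},{"x":0.32,"y":-0.277,"z":-0.14,"az":-78}]' 1; python3 - <<'E'
from h import *
C=lamp_tool(1,-13.5,.13)
rows(now(),[C]);print(sense()['joint_pos'])
E
```

```text
[ 560.7 -586.2  -87.1] [ -18.4   -4.1 -154.8] 155.9
[ 1.03098211  0.39913637  0.04502909  1.53777914 -0.01871697  1.20689413
 -0.05072438]validation failed for argument at $[0]...
```

```bash
python3 -m pendant '[{"x":0,"y":0,"z":-0.06,"ax":0,"ay":0,"az":0},{"x":0,"y":0,"z":-0.12,"ax":0,"ay":0,"az":0},{"x":0.03,"y":-0.03,"z":-0.14,"ax":0,"ay":0,"az":-10},{"x":0.07,"y":-0.06,"z":-0.14,"ax":0,"ay":0,"az":-20},{"x":0.11,"y":-0.1,"z":-0.14,"ax":0,"ay":0,"az":-30},{"x":0.15,"y":-0.14,"z":-0.14,"ax":0,"ay":0,"az":-40},{"x":0.2,"y":-0.17,"z":-0.14,"ax":0,"ay":0,"az":-50},{"x":0.24,"y":-0.21,"z":-0.14,"ax":0,"ay":0,"az":-60},{"x":0.28,"y":-0.24,"z":-0.14,"ax":0,"ay":0,"az":-70},{"x":0.32,"y":-0.277,"z":-0.14,"ax":0,"ay":0,"az":-78}]' 1; python3 - <<'E'
from h import *
C=lamp_tool(1,-13.5,.13)
rows(now(),[C]);print(sense()['joint_pos'])
E
```

```text
time: 1.35
tool_pos: [0.4488, -0.1994, 0.3709]
eef_rot: [-3.141, 0.0, 1.806]
wrist_force: [0.4, 0.2, 0.4]
gripper_width: 0.0857
grasp_force: 0.0
[350.9 172.   52.4] [ -9.2 -11.4 -77.1] 78.5
[ 0.67489364  0.04308651 -0.35682687  1.67690272  0.01552587  1.4246092
  0.55173927]
```

```bash
python3 -m pendant '[{"x":0.044,"y":0.021,"z":0,"ax":-1,"ay":-1,"az":-10},{"x":0.088,"y":0.043,"z":0,"ax":-2,"ay":-3,"az":-19},{"x":0.132,"y":0.064,"z":0,"ax":-3,"ay":-4,"az":-29},{"x":0.176,"y":0.086,"z":0,"ax":-4,"ay":-6,"az":-38},{"x":0.22,"y":0.107,"z":0,"ax":-5,"ay":-7,"az":-48},{"x":0.263,"y":0.129,"z":0,"ax":-7,"ay":-8,"az":-57},{"x":0.307,"y":0.15,"z":0.01,"ax":-8,"ay":-10,"az":-67},{"x":0.351,"y":0.172,"z":0.03,"ax":-9,"ay":-11.4,"az":-77},{"x":0.351,"y":0.172,"z":0.052,"ax":-9.2,"ay":-11.4,"az":-77},{"x":0.351,"y":0.172,"z":0.052,"ax":-9.2,"ay":-11.4,"az":-77}]' 0.6; python3 - <<'E'
from h import *
C=lamp_tool(1,-13.5,.13)
rows(now(),[C]);print(sense()['joint_pos'])
R,p=now()
q,d=snapshot("wrist");cv2.imwrite("pics/w1.png",q[...,::-1]);np.savez("w1.npz",q=q,d=d,R=R,p=p);m=camera_model("wrist");print(m["fx"],m["cx"],m["cy"])
E
```

```text
time: 2.6
tool_pos: [0.534, 0.1798, 0.317]
eef_rot: [-3.141, 0.232, -3.129]
wrist_force: [0.1, -0.4, 0.4]
gripper_width: 0.0513
grasp_force: 0.0
[-0.5  2.2 -1.3] [-0.1 -0.2 -0.3] 0.4
[ 0.258595    0.09358537 -0.76723367  1.77848876  0.19540527  1.09678036
  1.01115353]
325.19226210127806 281.66440604311674 204.94925133230225
```

View pics/w1.png

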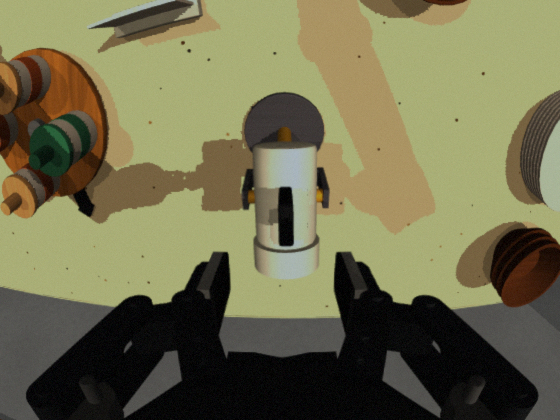

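Fin at (286,215), upright in the picture and midway between the fingers (about 2.4 mm off in tool y), so the yaw is aligned. Descend and grip.

```bash
python3 -m pendant '[{"x":0,"y":0.0024,"z":0.03,"ax":0,"ay":0,"az":0},{"x":0,"y":0.0024,"z":0.06,"ax":0,"ay":0,"az":0},{"x":0,"y":0.0024,"z":0.08,"ax":0,"ay":0,"az":0},{"x":0,"y":0.0024,"z":0.091,"ax":0,"ay":0,"az":0},{"x":0,"y":0.0024,"z":0.091,"ax":0,"ay":0,"az":0}]' 0.6 && python3 -m pendant '[{"x":0,"y":0,"z":0,"ax":0,"ay":0,"az":0},{"x":0,"y":0,"z":0,"ax":0,"ay":0,"az":0},{"x":0,"y":0,"z":0,"ax":0,"ay":0,"az":0},{"x":0,"y":0,"z":0,"ax":0,"ay":0,"az":0},{"x":0,"y":0,"z":0,"ax":0,"ay":0,"az":0},{"x":0,"y":0,"z":0,"ax":0,"ay":0,"az":0}]' 0; python3 - <<'E'
from h import *
S=now();rows(S,[lamp_tool(1,-13.5,.038)])
print("swivel");rows(S,[lamp_tool(1-a,-13.5,.038) for a in (8,16,24,32,40,42)])
E
```

```text
time: 3.28
tool_pos: [0.5569, 0.1828, 0.2307]
eef_rot: [3.141, 0.236, -3.131]
wrist_force: [-0.5, -0.1, 0.7]
gripper_width: 0.0511
grasp_force: 0.0
time: 4.03
tool_pos: [0.5572, 0.1829, 0.2319]
eef_rot: [3.141, 0.238, -3.131]
wrist_force: [-2.2, -1.3, 6.0]
gripper_width: 0.0088
grasp_force: 61.2
[ 2.2 -0.5  2.5] [-0.1  0.1 -0.4] 0.4
swivel
[2.1 0.7 2.5] [1.8 0.1 7.4] 7.6
[1.9 1.9 2.5] [ 3.7  0.1 15.2] 15.6
[1.5 3.1 2.6] [ 5.6  0.1 23. ] 23.6
[0.9 4.2 2.8] [ 7.4  0.1 30.7] 31.6
[0.2 5.2 2.9] [ 9.3  0.1 38.5] 39.6
[0.  5.4 3. ] [ 9.8  0.1 40.5] 41.6
```

```bash
cat >> h.py <<'E'
def swing(S,yaw,axis=(0,0,1)):
    Q=Ro.from_rotvec(np.radians(yaw)*np.array(axis)).as_matrix();return Q@S[0],O+Q@(S[1]-O)
E
python3 - <<'E'
from h import *
S=now();rows(S,[swing(S,-a) for a in (5,10,15,20,25,30,35,40,42)])
E
```

```text
[-0.1  0.6  0. ] [ 1.2 -0.   4.9] 5.0
[-0.2  1.3  0. ] [ 2.4 -0.   9.7] 10.0
[-0.4  1.9  0.1] [ 3.5 -0.  14.6] 15.0
[-0.6  2.5  0.1] [ 4.7 -0.  19.4] 20.0
[-0.9  3.   0.2] [ 5.9 -0.  24.3] 25.0
[-1.2  3.6  0.3] [ 7.1 -0.  29.2] 30.0
[-1.5  4.1  0.4] [ 8.3 -0.  34. ] 35.0
[-2.   4.6  0.5] [ 9.4 -0.  38.9] 40.0
[-2.1  4.8  0.5] [ 9.9 -0.  40.8] 42.0
```

```bash
python3 -m pendant '[{"x":-0.0001,"y":0.0006,"z":0,"ax":1.2,"ay":0,"az":4.9},{"x":-0.0002,"y":0.0013,"z":0,"ax":2.4,"ay":0,"az":9.7},{"x":-0.0004,"y":0.0019,"z":0.0001,"ax":3.5,"ay":0,"az":14.6},{"x":-0.0006,"y":0.0025,"z":0.0001,"ax":4.7,"ay":0,"az":19.4},{"x":-0.0009,"y":0.003,"z":0.0002,"ax":5.9,"ay":0,"az":24.3},{"x":-0.0012,"y":0.0036,"z":0.0003,"ax":7.1,"ay":0,"az":29.2},{"x":-0.0015,"y":0.0041,"z":0.0004,"ax":8.3,"ay":0,"az":34},{"x":-0.002,"y":0.0046,"z":0.0005,"ax":9.4,"ay":0,"az":38.9},{"x":-0.0021,"y":0.0048,"z":0.0005,"ax":9.9,"ay":0,"az":40.8}]' 0; python3 - <<'E'
from h import *
S=now();print(S[1],sense()['moment'],sense()['joint_pos'])
rows(S,[swing(S,-a) for a in (5,10,15,20,25,30,35,40,42)])
E
```

```text
time: 5.15
tool_pos: [0.5589, 0.1874, 0.2319]
eef_rot: [-3.14, 0.238, 2.419]
wrist_force: [-3.0, -1.8, 7.0]
gripper_width: 0.0092
grasp_force: 61.3
[0.5588524  0.18735495 0.23186481] [-0.45936195  0.53042805 -0.08674623] [-0.00628509  0.28062768 -0.62572794  1.76572248  0.43915019  1.1282455
  0.05222327]
[-0.   0.6  0. ] [1.2 0.  4.9] 5.0
[-0.1  1.3  0. ] [2.4 0.  9.7] 10.0
[-0.2  1.9  0.1] [ 3.5  0.  14.6] 15.0
[-0.4  2.6  0.1] [ 4.7  0.  19.4] 20.0
[-0.6  3.2  0.2] [ 5.9  0.  24.3] 25.0
[-0.9  3.7  0.2] [ 7.1  0.  29.2] 30.0
[-1.3  4.3  0.3] [ 8.3  0.1 34. ] 35.0
[-1.6  4.8  0.4] [ 9.4  0.1 38.9] 40.0
[-1.8  5.   0.4] [ 9.9  0.1 40.8] 42.0
```

```bash
python3 -m pendant '[{"x":0,"y":0.0006,"z":0,"ax":1.2,"ay":0,"az":4.9},{"x":-0.0001,"y":0.0013,"z":0,"ax":2.4,"ay":0,"az":9.7},{"x":-0.0002,"y":0.0019,"z":0.0001,"ax":3.5,"ay":0,"az":14.6},{"x":-0.0004,"y":0.0026,"z":0.0001,"ax":4.7,"ay":0,"az":19.4},{"x":-0.0006,"y":0.0032,"z":0.0002,"ax":5.9,"ay":0,"az":24.3},{"x":-0.0009,"y":0.0037,"z":0.0002,"ax":7.1,"ay":0,"az":29.2},{"x":-0.0013,"y":0.0043,"z":0.0003,"ax":8.3,"ay":0.1,"az":34},{"x":-0.0016,"y":0.0048,"z":0.0004,"ax":9.4,"ay":0.1,"az":38.9},{"x":-0.0017,"y":0.0049,"z":0.0004,"ax":9.7,"ay":0.1,"az":40}]' 0; python3 - <<'E'
from h import *
S=now();print(S[1],sense()['moment'],sense()['joint_pos'])
ax=S[0][:,1];print(ax)
rows(S,[swing(S,a,ax) for a in (4,8,12,16,20,24,28,32)])
E
```

```text
time: 6.28
tool_pos: [0.563, 0.1895, 0.2319]
eef_rot: [-3.138, 0.238, 1.701]
wrist_force: [-4.0, -2.6, 6.7]
gripper_width: 0.0092
grasp_force: 61.2
[0.56295193 0.18948184 0.23185593] [-0.59843991  0.57164711 -0.18338239] [-0.13609273  0.37703528 -0.50324307  1.62366836  0.39899614  1.3246254
 -0.61579174]
[ 0.99165837  0.12885722 -0.0030809 ]
[-2.8 -0.   0.3] [-0.  4.  0.] 4.0
[-5.6 -0.   0.7] [-0.  8.  0.] 8.0
[-8.3 -0.   1.4] [-0. 12.  0.] 12.0
[-11.    0.    2.2] [-0. 16.  0.] 16.0
[-13.7  -0.    3.3] [ 0. 20. -0.] 20.0
[-16.2   0.    4.5] [ 0. 24.  0.] 24.0
[-18.7  -0.    5.9] [ 0. 28.  0.] 28.0
[-21.    0.    7.4] [-0. 32.  0.] 32.0
```

```bash
python3 -m pendant '[{"x":-0.0028,"y":0,"z":0.0003,"ax":0,"ay":4,"az":0},{"x":-0.0056,"y":0,"z":0.0007,"ax":0,"ay":8,"az":0},{"x":-0.0083,"y":0,"z":0.0014,"ax":0,"ay":12,"az":0},{"x":-0.011,"y":0,"z":0.0022,"ax":0,"ay":16,"az":0},{"x":-0.0137,"y":0,"z":0.0033,"ax":0,"ay":20,"az":0},{"x":-0.0162,"y":0,"z":0.0045,"ax":0,"ay":24,"az":0},{"x":-0.0187,"y":0,"z":0.0059,"ax":0,"ay":28,"az":0},{"x":-0.021,"y":0,"z":0.0074,"ax":0,"ay":32,"az":0},{"x":-0.021,"y":0,"z":0.0074,"ax":0,"ay":32,"az":0}]' 0; python3 - <<'E'
from h import *
S=now();print(S[1],sense()['moment'],sense()['joint_pos'],O-S[1])
for n in("scene","top"):
    p,d=snapshot(n);np.savez(f"{n}1.npz",p=p,d=d)
a=np.load("scene1.npz")["p"][150:300,250:420,::-1];b=np.load("top1.npz")["p"][100:250,150:320,::-1]
cv2.imwrite("pics/l1.png",cv2.resize(np.hstack([a,b]),None,fx=2.3,fy=2.3,interpolation=2))
E
```

```text
time: 7.4
tool_pos: [0.5659, 0.1674, 0.2291]
eef_rot: [-3.138, -0.324, 1.699]
wrist_force: [-3.7, -2.9, 6.3]
gripper_width: 0.009
grasp_force: 61.5
[0.56587733 0.16736193 0.22905244] [-0.34206605  0.75714463  0.35041035] [ 0.29350241  0.34221677 -0.59259128  1.71017329 -0.14913195  1.10642555
 -0.07464132] [-0.00137733  0.01513807 -0.03705244]
```

View pics/l1.png

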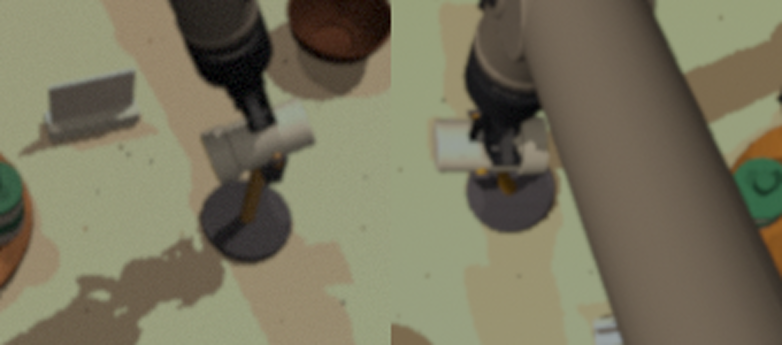

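Lamp head now points to the carousel, nose down, with the fin still in the fingers. Release, back off along the fin, and check.

```bash
python3 -m pendant '[{"x":0,"y":0,"z":0,"ax":0,"ay":0,"az":0},{"x":0,"y":0,"z":0,"ax":0,"ay":0,"az":0},{"x":0,"y":0,"z":0,"ax":0,"ay":0,"az":0},{"x":0,"y":0,"z":-0.02,"ax":0,"ay":0,"az":0},{"x":0,"y":0,"z":-0.05,"ax":0,"ay":0,"az":0},{"x":0,"y":0,"z":-0.1,"ax":0,"ay":0,"az":0},{"x":0,"y":0,"z":-0.13,"ax":0,"ay":0,"az":0},{"x":0,"y":0,"z":-0.13,"ax":0,"ay":0,"az":0}]' 0.6; python3 - <<'E'
from h import *
R,p=now()
q,d=snapshot("wrist");cv2.imwrite("pics/w2.png",q[...,::-1]);np.savez("w2.npz",q=q,d=d,R=R,p=p)
for n in("scene","top"):
    a,d=snapshot(n);np.savez(f"{n}2.npz",p=a,d=d)
E
```

```text
time: 8.5
tool_pos: [0.5735, 0.1271, 0.3542]
eef_rot: [3.138, -0.322, 1.701]
wrist_force: [0.0, 0.3, -0.3]
gripper_width: 0.051
grasp_force: 0.0
```

View pics/w2.png

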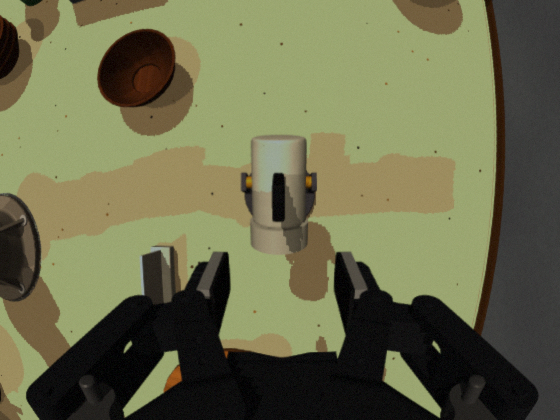

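Head at (279,195) with the fin at (278,196), upright in the picture: the aim follows the tool. Now a numeric check from the depth pictures of all cameras.

```bash
cat >> h.py <<'E'
def wpts(f):
    m=camera_model("wrist");T=np.array(m["T_tool_cam"]);v,u=np.mgrid[:420,:560]
    x=(u-m["cx"])/m["fx"];y=(v-m["cy"])/m["fy"];th=np.hypot(x,y)+1e-9
    s=np.tan(th)/th;c=np.stack([x*s,-y*s,-np.ones_like(x)],-1)*f["d"][...,None]
    return (c@T[:3,:3].T+T[:3,3])@f["R"].T+f["p"]
from scipy.optimize import least_squares
def cyl(q,y0,t0):
    def dv(y,t):y,t=np.radians([y,t]);return np.array([np.cos(y)*np.cos(t),np.sin(y)*np.cos(t),-np.sin(t)])
    def res(x):
        a=dv(x[3],x[4]);r=q-O-x[:3]/1000;s=r@a
        return np.linalg.norm(r-s[:,None]*a,axis=1)-np.where(s>.037,.030,.027)
    s=least_squares(res,[0,0,0,y0,t0],loss="soft_l1",f_scale=.002,x_scale=[1,1,1,1,1]);a=dv(*s.x[3:])
    al=(q-O-s.x[:3]/1000)@a
    print(len(q),"dO mm",s.x[:3].round(1),"yaw,down",s.x[3:].round(2),"rms",np.sqrt(np.mean(s.fun**2)).round(4),"along",np.percentile(al,[1,99]).round(3))
def hsel(p,P,d):
    H,S,V=np.moveaxis(cv2.cvtColor(p,cv2.COLOR_RGB2HSV),2,0).astype(int)
    k=(d>.05)&(np.linalg.norm(P-O,axis=2)<.075)&(S<60)&(V>75)&(P[...,2]<.27)
    k=cv2.erode(k.astype(np.uint8),np.ones((3,3)))>0
    return P[k]
E
python3 - <<'E'
from h import *
f=np.load("w1.npz");q0=hsel(f["q"],wpts(f),f["d"]);print("before");cyl(q0,1,-13)
for n in("top","scene"):
    g=np.load(n+"0.npz");cyl(hsel(g["p"],pts(n,g["d"]),g["d"]),1,-13)
print("after")
f=np.load("w2.npz");cyl(hsel(f["q"],wpts(f),f["d"]),-82,18)
for n in("top","scene"):
    g=np.load(n+"2.npz");cyl(hsel(g["p"],pts(n,g["d"]),g["d"]),-82,18)
E
```

```text
before
3807 dO mm [ 0.7  1.3 -1.4] yaw,down [  1.93 -13.58] rms 0.0007 along [-0.045  0.061]
740 dO mm [-12.4  -0.   -1.7] yaw,down [  1.81 -12.99] rms 0.0018 along [-0.031  0.074]
381 dO mm [-1.5  1.  -0.8] yaw,down [  1.84 -13.49] rms 0.0013 along [-0.035  0.062]
after
1196 dO mm [-4.6 32.9  9.2] yaw,down [-81.3   18.03] rms 0.0007 along [-0.009  0.035]
735 dO mm [-0.7 -0.6  0.8] yaw,down [-81.99  18.61] rms 0.0024 along [-0.046  0.059]
655 dO mm [-1.7 -1.9 -2. ] yaw,down [-82.55  18.86] rms 0.0019 along [-0.044  0.056]
```

```bash
python3 - <<'E'
from h import *
rows(now(),[down(105,[.555,.05,.33]),down(110,[.543,-.117,.25])])
E
```

```text
[-77.7 -26.2  -4.4] [  1.  -18.5  -7.4] 20.0
[-258.6  -59.7   19.5] [  1.8 -18.5 -12.4] 22.3
```

```bash
python3 -m pendant '[{"x":-0.04,"y":-0.013,"z":-0.01,"ax":0.5,"ay":-9,"az":-4},{"x":-0.078,"y":-0.026,"z":-0.006,"ax":1,"ay":-18.5,"az":-7},{"x":-0.12,"y":-0.034,"z":0,"ax":1.2,"ay":-18.5,"az":-9},{"x":-0.17,"y":-0.044,"z":0.005,"ax":1.4,"ay":-18.5,"az":-10},{"x":-0.22,"y":-0.054,"z":0.012,"ax":1.6,"ay":-18.5,"az":-12},{"x":-0.2586,"y":-0.0597,"z":0.0195,"ax":1.8,"ay":-18.5,"az":-12.4},{"x":-0.2586,"y":-0.0597,"z":0.0195,"ax":1.8,"ay":-18.5,"az":-12.4},{"x":-0.2586,"y":-0.0597,"z":0.0195,"ax":1.8,"ay":-18.5,"az":-12.4}]' 0.8; python3 - <<'E'
from h import *
R,p=now()
q,d=snapshot("wrist");cv2.imwrite("pics/w3.png",q[...,::-1]);f=dict(q=q,d=d,R=R,p=p);np.savez("w3.npz",**f);P=wpts(f)
H,S,V=np.moveaxis(cv2.cvtColor(q,cv2.COLOR_RGB2HSV),2,0).astype(int);z=P[...,2]
g=(H>60)&(H<95)&(S>90)&(z>.02)&(np.hypot(P[...,0]-.5435,P[...,1]+.117)<.06)
for lo,hi in((.108,.12),(.138,.152)):
    k=g&(z>lo)&(z<hi);c=cv2.minEnclosingCircle(P[k][:,:2].astype(np.float32));print(k.sum(),c,P[k].mean(0))
h=(z>.138)&(z<.152)&(np.hypot(P[...,0]-.53,P[...,1]+.2)<.12)
n,l,st,ce=cv2.connectedComponentsWithStats(h.astype(np.uint8))
for i in range(1,n):
    if st[i,4]>30:
        k=l==i;print("knob",ce[i],st[i,4],P[k].mean(0),cv2.minEnclosingCircle(P[k][:,:2].astype(np.float32)))
a,d=snapshot("top");np.savez("top3.npz",p=a,d=d)
E
```

```text
time: 9.65
tool_pos: [0.5436, -0.1157, 0.2506]
eef_rot: [3.14, -0.001, 1.921]
wrist_force: [0.3, 1.1, -0.3]
gripper_width: 0.0686
grasp_force: 0.0
3932 ((0.5441312789916992, -0.11673707515001297), 0.03552461415529251) [ 0.54359419 -0.11408329  0.11276617]
569 ((0.5441452860832214, -0.11654847860336304), 0.011044090613722801) [ 0.54378023 -0.11573749  0.14426497]
knob [280.32337434 204.48330404] 569 [ 0.54378023 -0.11573749  0.14426497] ((0.5441452860832214, -0.11654847860336304), 0.011044090613722801)
knob [155.02188184 239.04157549] 457 [ 0.45159473 -0.18305567  0.14402117] ((0.45083317160606384, -0.18436399102210999), 0.011019055731594563)
knob [313.83846154 316.92564103] 390 [ 0.61111882 -0.20893204  0.1440404 ] ((0.611946702003479, -0.2104654461145401), 0.011444361880421638)
knob [206.96323529 337.79411765] 136 [ 0.52249152 -0.27248421  0.1433486 ] ((0.5205395221710205, -0.27666908502578735), 0.010194891132414341)
```

View pics/w3.png

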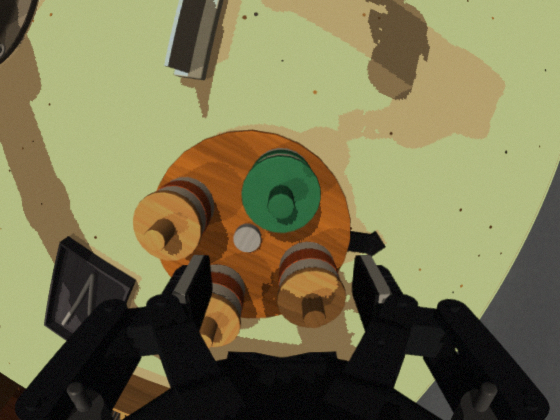

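Green knob at (281,205), the other knobs at (155,239), (314,317) and (207,338), hub at (247,239), pointer at (370,243). Now pointer direction and descent rows.

```bash
python3 - <<'E'
from h import *
f=np.load("w3.npz");P=wpts(f);q=f["q"];V=q.max(2).astype(int);C=np.array([.5314,-.1974])
x=P[...,:2]-C;r=np.linalg.norm(x,axis=2);a=np.degrees(np.arctan2(x[...,1],x[...,0]))
k=(V<60)&(P[...,2]<.03)&(P[...,2]>-.01)&(r>.13)&(r<.19)&(a>-10)&(a<35)
n,l,st,ce=cv2.connectedComponentsWithStats(k.astype(np.uint8))
i=1+st[1:,4].argmax();m=l==i
print(ce[i],m.sum(),P[m].mean(0),"ang mean",a[m].mean(),"mid",(np.percentile(a[m],2)+np.percentile(a[m],98))/2,"rmax",r[m].max())
for lo in (.13,.14,.15,.16,.17):
    s=m&(r>lo)&(r<lo+.01);print(lo,s.sum(),a[s].mean() if s.any() else 0)
rows(now(),[down(110,[.5441,-.1165,.17]),down(110,[.5441,-.1165,.121])])
E
```

```text
[364.91194969 242.64779874] 636 [ 0.68133452 -0.1671264   0.00665011] ang mean 11.432884095809454 mid 11.270646222768672 rmax 0.18051702509166825
0.13 133 11.790431201991241
0.14 142 11.392865717211604
0.15 134 11.362567338078748
0.16 157 11.425815431001107
0.17 68 10.97672859787572
[-1.1 -0.8 81.6] [0.2 0.  0.2] 0.2
[ -1.1  -0.9 130.6] [0.2 0.  0.2] 0.2
```

```bash
python3 -m pendant '[{"x":-0.001,"y":-0.001,"z":0.04,"ax":0,"ay":0,"az":0},{"x":-0.001,"y":-0.001,"z":0.08,"ax":0,"ay":0,"az":0},{"x":-0.001,"y":-0.001,"z":0.11,"ax":0,"ay":0,"az":0},{"x":-0.001,"y":-0.001,"z":0.13,"ax":0,"ay":0,"az":0},{"x":-0.001,"y":-0.001,"z":0.13,"ax":0,"ay":0,"az":0}]' 0.8 && python3 -m pendant '[{"x":0,"y":0,"z":0,"ax":0,"ay":0,"az":0},{"x":0,"y":0,"z":0,"ax":0,"ay":0,"az":0},{"x":0,"y":0,"z":0,"ax":0,"ay":0,"az":0},{"x":0,"y":0,"z":0,"ax":0,"ay":0,"az":0},{"x":0,"y":0,"z":0,"ax":0,"ay":0,"az":0},{"x":0,"y":0,"z":0,"ax":0,"ay":0,"az":0},{"x":0,"y":0,"z":0,"ax":0,"ay":0,"az":0}]' 0; python3 - <<'E'
import h
from h import *
h.O=np.array([.5314,-.1974,0.])
S=now();d=S[1]-h.O;print(np.hypot(d[0],d[1]),np.degrees(np.arctan2(d[1],d[0])))
rows(S,[swing(S,-a) for a in (4,8,12,16,20,24,28,32,36)])
E
```

```text
time: 10.38
tool_pos: [0.5428, -0.1171, 0.1204]
eef_rot: [3.141, -0.001, 1.922]
wrist_force: [-0.4, -0.2, -0.1]
gripper_width: 0.0681
grasp_force: 0.0
time: 11.25
tool_pos: [0.5443, -0.1187, 0.1227]
eef_rot: [3.138, 0.002, 1.919]
wrist_force: [-1.1, -0.1, 6.5]
gripper_width: 0.0198
grasp_force: 58.6
0.07970337473780235 80.68603328234586
[-2.9  4.8  0. ] [ 0. -0.  4.] 4.0
[-6.1  9.3  0. ] [ 0. -0.  8.] 8.0
[-9.6 13.6  0.1] [ 0. -0. 12.] 12.0
[-13.4  17.7   0.1] [ 0.  -0.1 16. ] 16.0
[-17.5  21.4   0.1] [ 0.  -0.1 20. ] 20.0
[-21.9  24.9   0.1] [ 0.1 -0.1 24. ] 24.0
[-26.4  28.1   0.2] [ 0.1 -0.1 28. ] 28.0
[-31.2  30.9   0.2] [ 0.1 -0.1 32. ] 32.0
[-36.2  33.4   0.2] [ 0.1 -0.1 36. ] 36.0
```

```bash
python3 -m pendant '[{"x":-0.0029,"y":0.0048,"z":0,"ax":0,"ay":0,"az":4},{"x":-0.0061,"y":0.0093,"z":0,"ax":0,"ay":0,"az":8},{"x":-0.0096,"y":0.0136,"z":0,"ax":0,"ay":0,"az":12},{"x":-0.0134,"y":0.0177,"z":0,"ax":0,"ay":0,"az":16},{"x":-0.0175,"y":0.0214,"z":0,"ax":0,"ay":0,"az":20},{"x":-0.0219,"y":0.0249,"z":0,"ax":0,"ay":0,"az":24},{"x":-0.0264,"y":0.0281,"z":0,"ax":0,"ay":0,"az":28},{"x":-0.0312,"y":0.0309,"z":0,"ax":0,"ay":0,"az":32},{"x":-0.0362,"y":0.0334,"z":0,"ax":0,"ay":0,"az":36}]' 0; python3 - <<'E'
import h
from h import *
h.O=np.array([.5314,-.1974,0.])
S=now();d=S[1]-h.O;print(np.hypot(d[0],d[1]),np.degrees(np.arctan2(d[1],d[0])))
rows(S,[swing(S,-a) for a in (4,8,12,16,20,24,28,31,34)])
E
```

```text
time: 12.38
tool_pos: [0.5886, -0.1417, 0.1227]
eef_rot: [3.136, -0.0, 1.289]
wrist_force: [0.7, -0.6, 4.0]
gripper_width: 0.0201
grasp_force: 58.7
0.07984251328850454 44.20267507378001
[-2.9  4.7  0. ] [-0. -0.  4.] 4.0
[-6.2  9.3  0. ] [-0. -0.  8.] 8.0
[-9.7 13.6  0.1] [-0.  -0.1 12. ] 12.0
[-13.6  17.6   0.1] [-0.  -0.1 16. ] 16.0
[-17.7  21.3   0.1] [-0.  -0.1 20. ] 20.0
[-22.1  24.8   0.1] [-0.  -0.1 24. ] 24.0
[-26.7  27.9   0.1] [-0.  -0.1 28. ] 28.0
[-30.3  30.1   0.2] [-0.  -0.2 31. ] 31.0
[-34.   32.    0.2] [-0.  -0.2 34. ] 34.0
```

```bash
python3 -m pendant '[{"x":-0.0029,"y":0.0047,"z":0,"ax":0,"ay":0,"az":4},{"x":-0.0062,"y":0.0093,"z":0,"ax":0,"ay":0,"az":8},{"x":-0.0097,"y":0.0136,"z":0,"ax":0,"ay":0,"az":12},{"x":-0.0136,"y":0.0176,"z":0,"ax":0,"ay":0,"az":16},{"x":-0.0177,"y":0.0213,"z":0,"ax":0,"ay":0,"az":20},{"x":-0.0221,"y":0.0248,"z":0,"ax":0,"ay":0,"az":24},{"x":-0.0267,"y":0.0279,"z":0,"ax":0,"ay":0,"az":28},{"x":-0.0303,"y":0.0301,"z":0,"ax":0,"ay":0,"az":31},{"x":-0.0337,"y":0.0318,"z":0,"ax":0,"ay":0,"az":33.7},{"x":-0.0337,"y":0.0318,"z":0,"ax":0,"ay":0,"az":33.7}]' 0; python3 - <<'E'
from h import *
R,p=now();d=p-np.array([.5314,-.1974,0.]);print(np.hypot(d[0],d[1]),np.degrees(np.arctan2(d[1],d[0])))
f=None
for n in("wrist","scene","top"):
    q,dd=snapshot(n);cv2.imwrite(f"pics/{n}5.png",q[...,::-1])
    if n=="wrist": P=wpts(dict(q=q,d=dd,R=R,p=p))
    else:
        P=pts(n,dd);print(n);cyl(hsel(q,P,dd),-82,18)
    x=P[...,:2]-np.array([.5314,-.1974]);r=np.linalg.norm(x,axis=2);z=P[...,2]
    V=q.max(2).astype(int);S=cv2.cvtColor(q,cv2.COLOR_RGB2HSV)[...,1];H=cv2.cvtColor(q,cv2.COLOR_RGB2HSV)[...,0]
    k=(z>.136)&(z<.152)&(r<.12)&(S>80)&(dd>.05)
    N,l,st,ce=cv2.connectedComponentsWithStats(k.astype(np.uint8))
    for i in range(1,N):
        if st[i,4]>25:
            c,rr=cv2.minEnclosingCircle(P[l==i][:,:2].astype(np.float32));print(n,"knob",st[i,4],c,rr,np.degrees(np.arctan2(c[1]+.1974,c[0]-.5314)))
    g=(H>60)&(H<95)&(S>90)&(z>.108)&(z<.12)&(r<.13)
    if g.sum()>30:
        c,rr=cv2.minEnclosingCircle(P[g][:,:2].astype(np.float32));print("lid",g.sum(),c,rr,np.degrees(np.arctan2(c[1]+.1974,c[0]-.5314)))
E
```

```text
time: 13.62
tool_pos: [0.6107, -0.1832, 0.1228]
eef_rot: [3.136, -0.004, 0.703]
wrist_force: [4.6, -1.4, 3.6]
gripper_width: 0.0202
grasp_force: 58.7
0.08057063926452748 10.16598436191253
wrist knob 2111 (0.6115004420280457, -0.1814759522676468) 0.015527320094406605 11.243861678819073
wrist knob 26 (0.6314521431922913, -0.19493164122104645) 0.0008901997352950275 1.4132416706590367
wrist knob 1040 (0.5158560276031494, -0.11730313301086426) 0.011830348521471024 100.98257284417173
lid 7550 (0.6125422120094299, -0.18146786093711853) 0.036121997982263565 11.108614618642044
scene
646 dO mm [-28.7 163.6  47.3] yaw,down [-81.29  17.15] rms 0.0022 along [0.132 0.232]
scene knob 62 (0.5142249464988708, -0.1181541234254837) 0.011839129962027073 102.22865403003338
scene knob 64 (0.5475134253501892, -0.2781291902065277) 0.01139066182076931 -78.7121886555583
scene knob 44 (0.6087543964385986, -0.18066638708114624) 0.012825636193156242 12.206368670112685
lid 245 (0.6112024784088135, -0.18105866014957428) 0.03358810767531395 11.57260750212486
top
786 dO mm [-0.3 -2.8  0. ] yaw,down [-82.38  18.52] rms 0.0018 along [-0.048  0.058]
top knob 64 (0.5138552784919739, -0.11919455230236053) 0.011029938235878944 102.64446302741966
lid 190 (0.6099714636802673, -0.18009287118911743) 0.0346807986497879 12.422307259464395
```

View pics/wrist5.png

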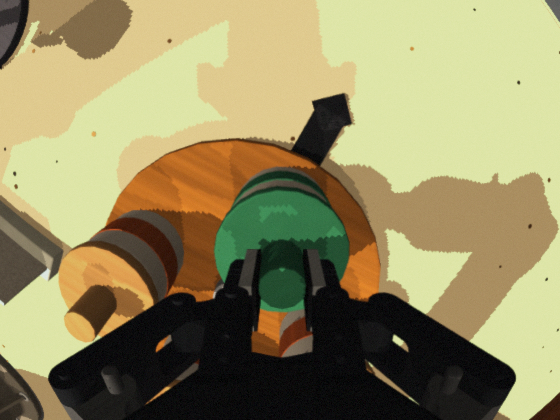

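View pics/scene5.png

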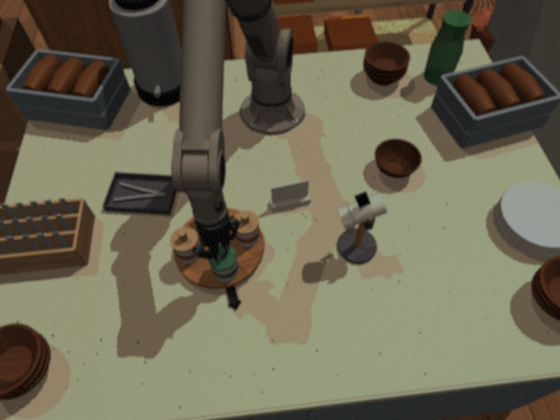

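The green jar stands at the front place (lid at 11.1° against the pointer's 11.2°), gripped, in line with the pointer at (330,120). The lamp still aims at yaw about -82.4° and 18.5° down, and bowl, card and tray are in place. Settle, verify rest, hand in.

```bash
python3 -m pendant '[{"x":0,"y":0,"z":0,"ax":0,"ay":0,"az":0},{"x":0,"y":0,"z":0,"ax":0,"ay":0,"az":0},{"x":0,"y":0,"z":0,"ax":0,"ay":0,"az":0},{"x":0,"y":0,"z":0,"ax":0,"ay":0,"az":0},{"x":0,"y":0,"z":0,"ax":0,"ay":0,"az":0},{"x":0,"y":0,"z":0,"ax":0,"ay":0,"az":0}]' 0 && python3 -c "
from workcell import *
print(abs(sense()['qd']).max() if hasattr(sense()['qd'],'max') else sense()['qd']);print(job_done())"
```

```text
time: 14.52
tool_pos: [0.6107, -0.1831, 0.1228]
eef_rot: [3.135, -0.004, 0.704]
wrist_force: [4.4, -2.3, 3.9]
gripper_width: 0.0199
grasp_force: 58.7
0.001987948163961201
the job is handed in; nothing more can be done
None
```

The job is handed in at 14.5 s: by my last camera measurements the lamp points at the front place to within about 1°, and the green jar stands there within about 1° of the pointer, still held motionless in the gripper; the judge returned no verdict.

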